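Set the banana-chip dryer to cool down

ROBOT

A 6-joint arm with a two-finger parallel gripper is mounted at the origin on the work surface. World frame = base frame: x ahead of the robot, y to its left, z up, the work surface at z = 0. Lengths are in m, angles in rad, forces in N, time in s.
With the tool pointing down it reaches from about 0.275 to 0.75 m from the base axis. Payload 10.2 kg.
Tool frame: the origin (TCP) lies midway between the tips of the shut fingers; the grasp point (between the pads) lies 19 mm behind it (env.hold_point_z is the distance from the TCP to the grasp point, in m); z points along the fingers, y is the line along which they close (so a half turn about z gives the same grasp; the last joint's range is limited). The gripper opens to 85 mm and grips with 20 to 120 N. Pads are 22 mm wide; open, the fingers measure 114 mm over their backs; the gripper's body (76 mm by 85 mm) begins 54 mm behind the grasp point. The pads swing forward as they close: fully open they stand 13 mm farther back than shut.
Start: joints at [-1.325, 0.313, 1.498, -0, 1.331, -0.223], TCP at [0.237, -0.468, 0.231] pointing down, gripper open.
Joint ranges: [-2.94, 2.94], [-0.97, 2.17], [0.19, 2.56], [-1.23, 4.37], [0.02, 3.11], [-2.88, 2.88]. Speed limits (rad/s): [2.39, 2.39, 3.01, 3.14, 3.14, 3.14].

INTERFACE

Orientations are given as a unit quaternion [x, y, z, w].
In Python, from bench import env, kinematics, monitor, eyes, job gives the robot as it stands. The module is installed in compiled form; this text tells all that it offers. Calls block until the motion is done:
- env.reach(position, orientation): joint-space move of the TCP to a pose.
- env.movel(position, velocity=0.15, frame=None, guard=None): straight line of the TCP; frame=None keeps the orientation; velocity is the mean speed in m/s. With guard (N) it stops when the force on the tool has changed by that much, and returns True; else False.
- env.set_joints(angles): joint-space move.
- env.release() and env.close_gripper(effort=None): open the fingers fully, or close them until they stop; effort is the grip in N (None keeps the last).
- env.hold(seconds).
- kinematics.ik(position, orientation): joint angles nearest the present ones, or None.
- monitor.sense(): the state.
- eyes.grab_frame(name): name is "scene" or "top"; returns a dict with "frame" (400x640x3 uint8, red, green, blue), "mtx" (3x3 intrinsics, pixels), "view" (4x4, takes a point from world to camera coordinates). Camera axes: x right, y down, z forward; pixel columns grow to the right and rows downward; lengths in m; the calibration is good to about 2 mm. A picture is of the moment at which its call begins. There is no depth.
A pose or a line that the arm cannot do raises env.MotionError and nothing moves.
- job.hand_in(): hands the job in; it is judged then, once.
The state is a dict: "clock": time; "joints": joint angles; "qvel": joint speeds; "joint_efforts": joint torques, N m; "position": TCP position; "ee_rot": TCP orientation; "contact_force": force on the tool from outside, world axes, zero at the start; "ft_torque": the same for the moment, N m; "finger_gap": opening from 0.0 (shut) to 1.0 (fully open); "gripper_force": force on a finger pad.
Only numpy, scipy, OpenCV 4.12 (cv2) and the standard library are available. Lean on these libraries where they do the work, as an engineer would, in place of code of your own. Each camera call takes 0.05 s, during which the arm holds its last target. There are 200 camera calls.

TASK

The banana chips in the tray dryer are done and must cool with the fan running: turn the red heat dial fully anticlockwise to its off stop, and slide the vent shutter on top of the dryer fully open (towards the heat-dial side, to its stop). Leave the grey fan dial at its setting, leave the jars, the loose lid and the other things standing where they are, and let go of everything.

Things in the scene. Friction and masses are not known exactly. Their poses are not given: they have to be found in the camera images.
- dryer: Tray food dryer fixed to the table: four stacked white slotted trays under a grey heater head with a bright metal top; 380 x 380 mm, top face 212 mm above its origin. Origin: centre of its underside, on the table; x from its front edge (the dial side, facing the robot) to its back, y to its left, z up. On the top face are, in this frame: the red heat dial centred at x -85, y +90 mm; the grey fan dial at x -85, y -90 mm; the vent shutter at x +85 mm, sliding along y.
- heat_grip (a point): Grip bar of the red heat dial: a bar 64 mm long, 14 mm wide, 26 mm high, standing across a black round skirt of 70 mm diameter whose top lies 9 mm above the dryer's top face. This point is on the vertical turning axis, half-way up the bar (13 mm above the skirt, 22 mm above the dryer's top face). Its x axis (turns with the dial) runs along the bar towards the end with the white pointer line; z up. There is at least 55 mm of free room around the axis.
- heat_dial (a joint): Angle of the heat dial in rad. 0 = off, the end stop fully anticlockwise seen from above (pointer then towards the dryer's front left corner, at the white dot of its scale); grows clockwise to 4.71 (hottest). Turns with a light friction of about 0.06 N m and stays where it is left, no spring; the stop is hard.
- vent_tab (a point): Black upright tab of the vent shutter: 50 mm long along the dryer's x, 12 mm thick along the dryer's y, 26 mm high, standing on a thin blue-grey plate (80 mm along y) whose top lies 5 mm above the dryer's top face, between two guide rails 7 mm high that run along y 43 mm either side of the tab's centre. This point is the tab's centre, half-way up (13 mm above the plate, 18 mm above the dryer's top face). Axes parallel to the dryer's.
- vent (a joint): Travel of the vent shutter in m along the dryer's +y (left): 0 = shut, 0.075 = fully open at its stop. Friction about 1.5 N, stays where it is left.
- fan_pointer (a point): Pointer end of the grip bar of the grey fan dial (same shape as the heat dial), 30 mm from its turning axis, half-way up the bar. Must stay where it is.
- jar_right: Clear jar of banana chips with a metal lid, 88 mm diameter, 140 mm high, loose, standing to the right of the dryer. Origin: centre of its underside.
- jar_left: The same kind of jar, standing to the left of the dryer. Origin: centre of its underside.
- jar_scale: The same kind of jar, standing on the bench scale at the left side of the table. Origin: centre of its underside.
- jar_lid: Loose metal jar lid, 80 mm diameter, 12 mm high, lying on the dryer's top face at the front between the two dials. Origin: centre of its underside.
- tape_dispenser: Black desk tape dispenser with a tan roll, 150 x 55 mm, 92 mm high, loose on the table to the robot's right. Origin: centre of its underside.
- scoop: Steel hand scoop, 205 mm long, 38 mm high, loose on the table to the robot's left. Origin: on its underside, near the joint of blade and handle.

How it is judged:
At the end, for the whole second after the job is handed in: Heat dial within 0.09 rad (5 degrees) of its off stop; vent shutter within 8 mm of its fully open stop; the fan dial's pointer end moved less than 12 mm; the three jars upright, and they, the loose lid, the tape dispenser and the scoop within 40 mm of where they were (value of joint heat_dial below 0.09 rad and value of joint vent above 0.067 m and distance of fan_pointer from where it was at the start of the episode below 0.012 m and distance of each of jar_right, jar_left, jar_scale, jar_lid, tape_dispenser, scoop from where it was at the start of the episode below 0.04 m and angle between each of jar_right, jar_left, jar_scale's own z axis and vertical below 0.3 rad); the robot touches nothing.
It fails at once if the fan dial is turned (its pointer end moves more than 12 mm) (distance of fan_pointer from where it was at the start of the episode above 0.012 m).
It fails at once if a jar is knocked over (angle between any of jar_right, jar_left, jar_scale's own z axis and vertical above 0.6 rad).
It also fails if it takes over 58 s, if anything falls off the work surface, if the arm or the gripper's body presses on something with over 40 N, if the wrist force passes 120 N, or if a joint passes its speed limit or range.

## Working session

There is one attempt and no reset: what is moved stays moved. The work goes in short steps, each a Python script; the robot and the scene stay as the last script left them, time stands still between calls to the robot, and variables do not carry over. Pictures are saved under pics/ and viewed, at most 10 in all, crops included, and the job is handed in when it is done.

```bash
mkdir -p pics; python3 - <<'E'
from bench import env,monitor,eyes
import cv2
for n in("scene","top"):
    f=eyes.grab_frame(n); cv2.imwrite(f"pics/{n}0.png",f["frame"][:,:,::-1]); print(n,f["mtx"].tolist(),f["view"].round(4).tolist())
s=monitor.sense();print(s["clock"],s["ee_rot"],s["position"])
E
```

```text
scene [[470.88026515840954, 0.0, 315.858942275512], [0.0, 470.88026515840954, 208.8517679964091], [0.0, 0.0, 1.0]] [[-0.412, -0.9112, 0.0053, 0.2727], [-0.7109, 0.3178, -0.6275, 0.4046], [0.57, -0.2623, -0.7786, 1.3401], [0.0, 0.0, 0.0, 1.0]]
top [[450.22983223702875, 0.0, 326.5495213162192], [0.0, 450.22983223702875, 201.79419944832708], [0.0, 0.0, 1.0]] [[-0.0269, -0.9996, -0.0096, 0.1319], [-0.9809, 0.0282, -0.1925, 0.4966], [0.1926, 0.0042, -0.9813, 1.7411], [0.0, 0.0, 0.0, 1.0]]
0.1 [ 9.72654053e-01  2.32257971e-01  5.74931887e-06 -5.72036233e-04] [ 0.23714611 -0.46814238  0.23079917]
```

View pics/top0.png

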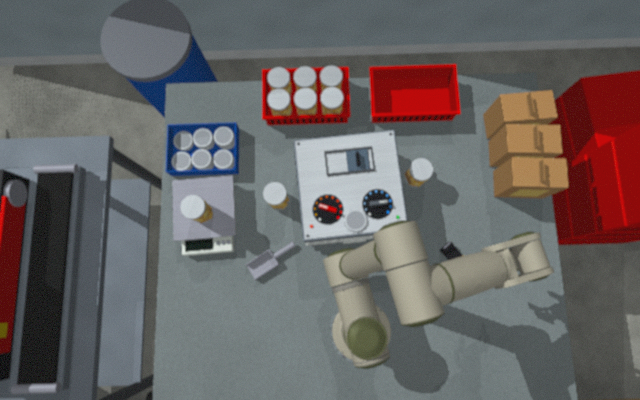

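View pics/scene0.png

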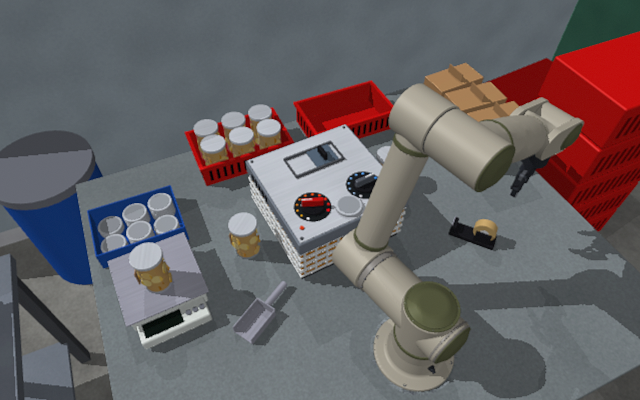

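The dryer is in the centre. In the top view the heat dial is near (328,209), the fan dial near (377,204) and the shutter near (350,160). Next I'll view close-up crops.

```bash
python3 - <<'E'
import cv2
a=cv2.imread("pics/top0.png")[125:245,285:435]; cv2.imwrite("pics/topc.png",cv2.resize(a,None,fx=5,fy=5,interpolation=cv2.INTER_CUBIC))
a=cv2.imread("pics/scene0.png")[120:240,240:400]; cv2.imwrite("pics/scenec.png",cv2.resize(a,None,fx=5,fy=5,interpolation=cv2.INTER_CUBIC))
E
```

```text
(no output)
```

View pics/topc.png

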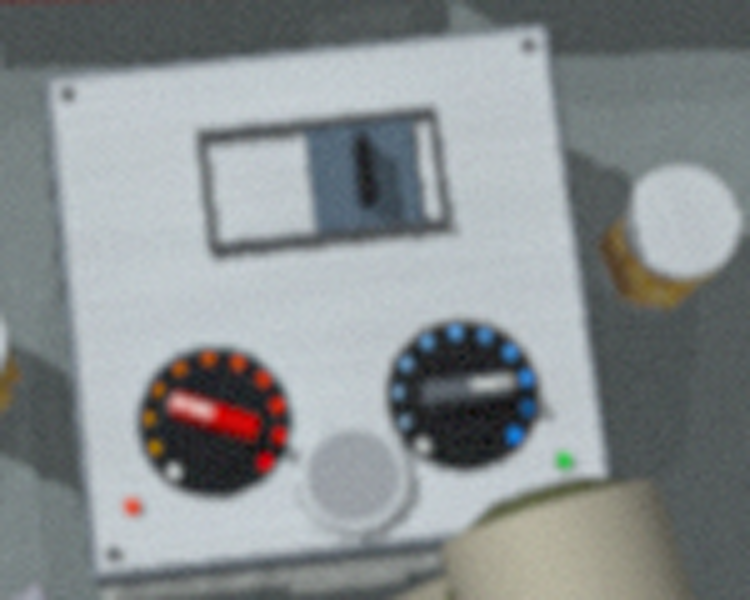

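View pics/scenec.png

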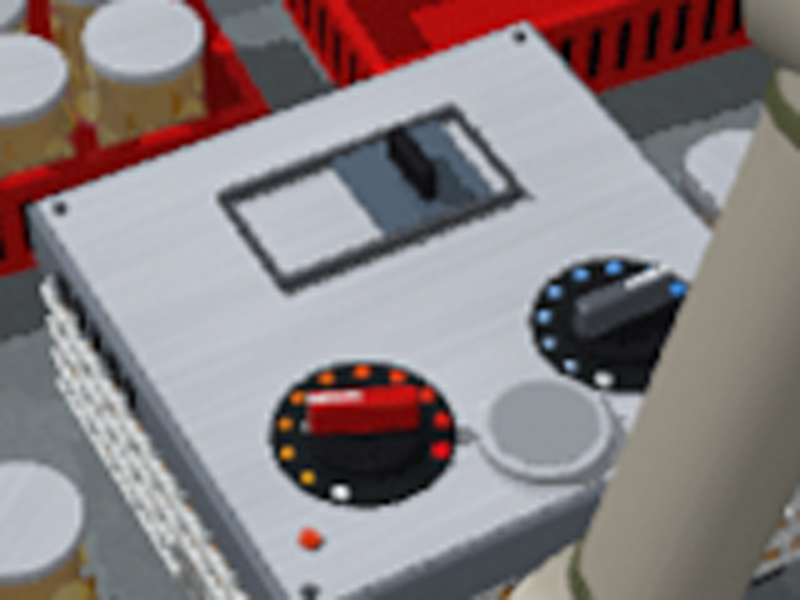

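Readings from the crops, in full-frame pixels:

- **Top view:** heat dial disc (328,209), fan dial disc (377.6,203.8), white pointer end pointing left, tab at about (358.5,159). The off dot is at lower left, about 67° anticlockwise from the pointer.
- **Lid:** just right of the heat dial.

I'll fit the dryer pose from both views.

```bash
cat > h.py <<'E'
import numpy as np
from scipy.spatial.transform import Rotation as R
from bench import env,kinematics,monitor,eyes
def proj(f,P):
    c=f["view"][:3,:3]@P+f["view"][:3,3]; u=f["mtx"]@c; return u[:2]/u[2]
def down(yaw): # tool y axis (closing line) along world angle yaw, z down
    y=np.array([np.cos(yaw),np.sin(yaw),0]); z=np.array([0,0,-1.]); return R.from_matrix(np.c_[np.cross(y,z),y,z]).as_quat()
E
python3 - <<'E'
from h import *
from scipy.optimize import least_squares
F={n:eyes.grab_frame(n) for n in("top","scene")}
off={"top":(285,125),"scene":(240,120)}
D=[("top",48,82,(.19,.19,.212)),("top",545,28,(.19,-.19,.212)),("top",97,575,(-.19,.19,.212)),
("top",215,421,(-.085,.09,.213)),("top",463,394,(-.085,-.09,.213)),
("scene",30,208,(.19,.19,.212)),("scene",527,20,(.19,-.19,.212)),("scene",363,434,(-.085,.09,.213))]
px=lambda n,u,v:np.array([u/5-.4+off[n][0],v/5-.4+off[n][1]])
W=lambda p,P:np.array([p[0],p[1],0])+R.from_euler("z",p[2]).apply(P)
r=least_squares(lambda p:np.concatenate([proj(F[n],W(p,P))-px(n,u,v) for n,u,v,P in D]),[.5,0,0])
p=r.x;print(p,r.fun.round(1))
def back(n,u,v,z):
    f=F[n];q=px(n,u,v);d=f["view"][:3,:3].T@np.linalg.inv(f["mtx"])@[*q,1];c=-f["view"][:3,:3].T@f["view"][:3,3]
    return c+d*(z-c[2])/d[2]
todry=lambda X:R.from_euler("z",-p[2]).apply(X-[p[0],p[1],0])
for a,b in(((172,400),(260,430)),):
    A,B=back("top",*a,.247),back("top",*b,.247);d=A-B;print("bar",todry(A),todry(B),"world ang",np.arctan2(d[1],d[0]))
print("tab top",todry(back("top",365,168,.243)),"scene",todry(back("scene",412,160,.235)))
print("plate ends",todry(back("top",313,182,.217)),todry(back("top",418,172,.217)))
print("lid",todry(back("top",353,475,.224)))
h=W(p,(-.085,.09,0));print("heat",h)
E
```

```text
[0.53185439 0.02982906 0.07981744] [-0.9 -1.3  1.4 -1.2 -0.8  1.8  0.4  0.6  0.6  0.6 -1.4 -0.8  0.3 -0.6
  0.2  0.4]
bar [-0.07064628  0.12028156  0.247     ] [-0.09868411  0.06101854  0.247     ] world ang 1.2087099968654946
tab top [ 0.08427265 -0.03552957  0.243     ] scene [ 0.08500124 -0.0378171   0.235     ]
plate ends [0.08540892 0.00111139 0.217     ] [ 0.08455628 -0.07613587  0.217     ]
lid [-0.13406713 -0.00174346  0.224     ]
heat [0.43994906 0.11276524 0.        ]
```

```bash
python3 - <<'E'
from h import *
hx,hy=.43995,.11277
s=monitor.sense();print(s["clock"])
for y0 in(-.362,2.78):
    for y in(y0,y0+1.227+.1):
        q=kinematics.ik([hx,hy,.226],down(y));print(y,None if q is None else np.round(q,2))
env.movel([.237,-.468,.36])
env.reach([hx,hy,.33],down(-.362))
import cv2
f=eyes.grab_frame("scene");a=f["frame"][70:270,200:440,::-1];cv2.imwrite("pics/s1.png",cv2.resize(a,None,fx=3,fy=3,interpolation=cv2.INTER_CUBIC))
s=monitor.sense();print(s["clock"],s["joints"].round(2) if hasattr(s["joints"],"round") else s["joints"],s["contact_force"])
E
```

```text
0.2
-0.362 [-0.01  0.16  1.71 -0.    1.27  0.35]
0.9650000000000001 [-0.01  0.16  1.71 -0.    1.27 -0.97]
2.78 [-0.01  0.16  1.71 -0.    1.27 -2.79]
4.106999999999999 [-0.01  0.16  1.71 -0.    1.27  2.17]
3.4583 [-0.01  0.1   1.51 -0.    1.54  0.35] [-0.19308698 -0.8972323   0.20541746]
```

View pics/s1.png

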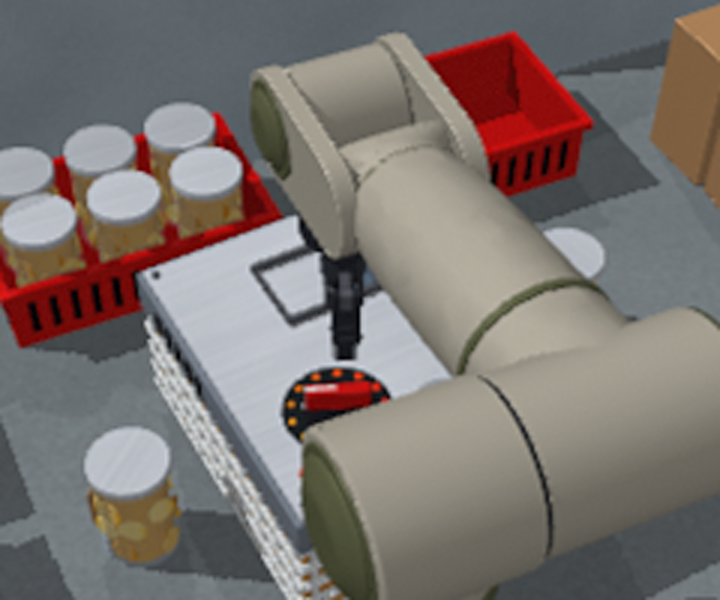

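The open gripper is above the red dial with its closing line across the bar. I'll descend, grip and turn in steps while watching the torque.

```bash
python3 - <<'E'
from h import *
hx,hy=.43995,.11277
print("guard",env.movel([hx,hy,.226],.08,guard=10))
env.close_gripper(30)
s=monitor.sense();print(s["clock"],s["finger_gap"],s["gripper_force"],s["contact_force"].round(1),s["ft_torque"].round(2),s["position"])
t0=np.array(s["ft_torque"]);q=np.array(s["joints"]);tot=0
for d in [.35,.35,.3]+[.04]*12:
    q[5]-=d;tot+=d;env.set_joints(q);s=monitor.sense()
    t=np.array(s["ft_torque"])-t0;print(round(tot,2),round(s["clock"],2),t.round(2),np.round(s["contact_force"],1))
    if tot>1 and abs(t[2])>.35: break
E
```

```text
guard False
5.5583 0.15475632208004178 36.23051404953003 [ 6.  -3.5 -1.7] [-0.37 -0.77 -0.02] [0.44107001 0.11221236 0.22636333]
0.35 5.98 [ 0.21 -0.17  0.02] [ 7.6 -1.7 -4.2]
0.7 6.41 [ 0.4  -1.25  0.03] [14.1  0.  -6.4]
1.0 6.8 [ 0.84 -2.18 -0.02] [ 19.2   2.9 -10.5]
1.04 7.05 [ 0.94 -2.28  0.08] [ 19.7   3.2 -12.3]
1.08 7.3 [ 1.03 -2.41 -0.02] [ 21.2   4.7 -11.2]
1.12 7.55 [ 1.06 -2.47  0.02] [ 21.5   4.7 -11.3]
1.16 7.8 [ 1.17 -2.63  0.05] [ 22.8   6.  -12. ]
1.2 8.05 [ 1.29 -2.7   0.04] [ 21.1   6.7 -12.7]
1.24 8.3 [ 1.38 -2.82 -0.31] [ 23.    6.4 -13.2]
1.28 8.55 [ 1.41 -2.95 -1.01] [ 23.1   6.3 -12.4]
```

The stop was reached at about 1.24 rad, where the torque rises. I'll let go, rise and push the vent tab with the shut fingers.

```bash
python3 - <<'E'
from h import *
import cv2
p=[0.53185,0.02983,0.07982]
W=lambda x,y,z:np.array([p[0],p[1],z])+R.from_euler("z",p[2]).apply([x,y,0])
env.release(); s=monitor.sense(); P=np.array(s["position"]); P[2]=.33
env.movel(P)
env.close_gripper(20)
o=down(p[2]+np.pi/2)
env.reach(W(.085,-.085,.33),o)
print("dn",env.movel(W(.085,-.085,.228),.08,guard=8))
g=env.movel(W(.085,.06,.228),.06,guard=12)
s=monitor.sense();P=np.array(s["position"]);d=R.from_euler("z",-p[2]).apply(P-[p[0],p[1],0])
print("push",g,d,np.round(s["contact_force"],1),s["clock"])
b=W(d[0],d[1]-.015,.228);env.movel(b,.06);b[2]=.36;env.movel(b)
env.reach([.35,-.35,.38],o)
f=eyes.grab_frame("top")["frame"][125:245,285:435,::-1];cv2.imwrite("pics/t2.png",cv2.resize(f,None,fx=5,fy=5,interpolation=cv2.INTER_CUBIC))
print(monitor.sense()["clock"])
E
```

```text
dn False
push True [0.08505301 0.01266761 0.22797349] [-0.4 -5.7  2.7] 14.775
17.9667
```

View pics/t2.png

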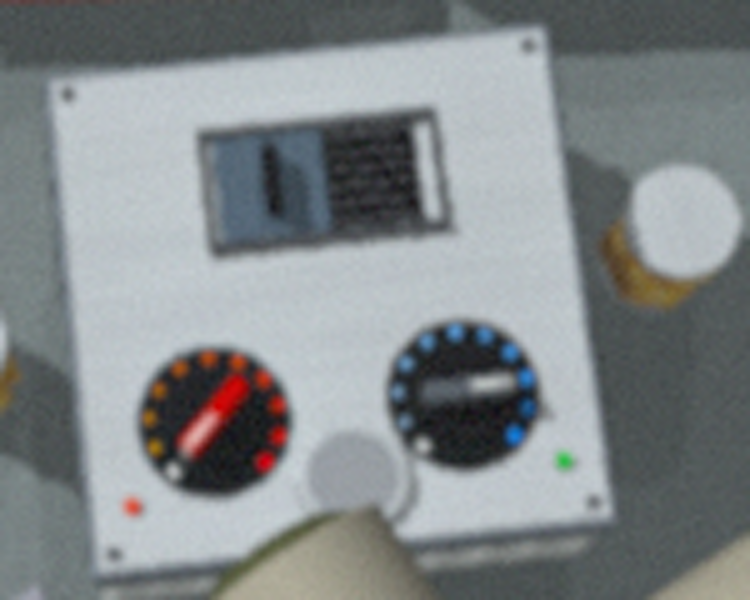

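The heat pointer now sits at the white dot. The fan dial and lid haven't moved. The shutter is nearly at the left end, with a gap of about 7 mm, so I'll push again with a higher guard to confirm it is at the stop.

```bash
python3 - <<'E'
from h import *
import cv2
p=[0.53185,0.02983,0.07982]
W=lambda x,y,z:np.array([p[0],p[1],z])+R.from_euler("z",p[2]).apply([x,y,0])
o=down(p[2]+np.pi/2)
env.reach(W(.085,-.015,.36),o)
print("dn",env.movel(W(.085,-.015,.228),.08,guard=8))
for y,gd in((.011,25),(.04,30)):
    g=env.movel(W(.085,y,.228),.03,guard=gd)
    s=monitor.sense();d=R.from_euler("z",-p[2]).apply(np.array(s["position"])-[p[0],p[1],0])
    print("push",g,d,np.round(s["contact_force"],1),s["clock"])
b=W(d[0],d[1]-.015,.228);env.movel(b,.06);b[2]=.36;env.movel(b)
env.reach([.35,-.35,.38],o)
F=eyes.grab_frame("top");f=F["frame"][125:245,285:435,::-1];cv2.imwrite("pics/t3.png",cv2.resize(f,None,fx=5,fy=5,interpolation=cv2.INTER_CUBIC))
def back(u,v,z):
    V=F["view"];d=V[:3,:3].T@np.linalg.inv(F["mtx"])@[u/5+284.6,v/5+124.6,1];c=-V[:3,:3].T@V[:3,3]
    return R.from_euler("z",-p[2]).apply(c+d*(z-c[2])/d[2]-[p[0],p[1],0])
d=back(180,455,.247)-back(243,380,.247);print("dial deg (135=off)",np.degrees(np.arctan2(d[1],d[0])))
print("tab before 2nd push",back(271,180,.243))
print(monitor.sense()["clock"])
E
```

```text
dn False
push False [0.08500069 0.01082189 0.22796935] [0.5 0.4 0.5] 22.4583
push True [0.0849999  0.01254604 0.22805018] [-0.  -5.7  3.4] 22.9083
dial deg (135=off) 134.26322683057472
tab before 2nd push [0.08276231 0.03277487 0.243     ]
26.1167
```

View pics/t3.png

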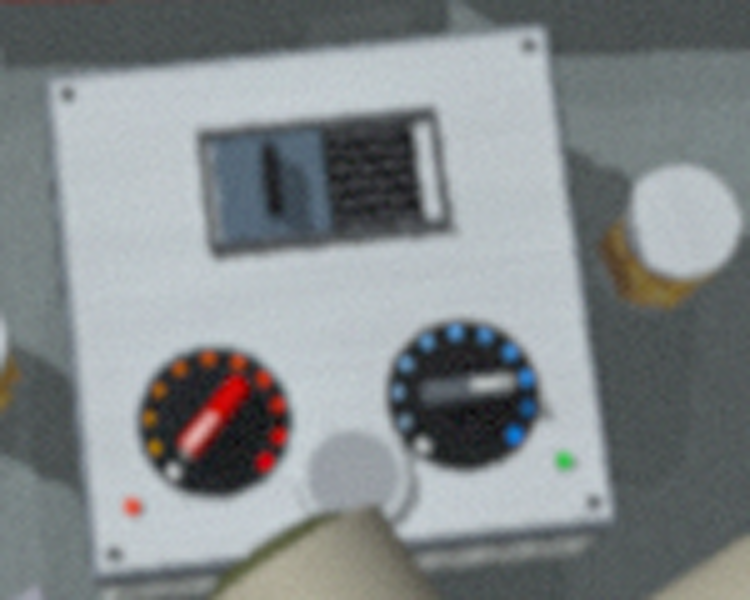

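The second push stopped at the same place with a 30 N guard, so the shutter is on its hard stop. The heat dial is at its off stop and the fan dial and lid haven't moved.

```bash
python3 -c "
from bench import job
print(job.hand_in())"
```

```text
the job is handed in; nothing more can be done
None
```

I turned the heat dial to its off stop, slid the vent shutter to its open stop, left the fan dial and lid unmoved, let go of everything and handed the job in at about 26 s; the hand-in gave no verdict.

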